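# Load the cranked bed of a coppersmith's bench press

## Robot

A 6-joint arm with a two-finger parallel gripper is mounted at the origin on the work surface. World frame = base frame: x ahead of the robot, y to its left, z up, the work surface at z = 0. Lengths are in m, angles in degrees, forces in N, time in s.
With the tool pointing down it reaches from about 0.35 to 0.875 m from the base axis. Payload 4.2 kg.
Tool frame: the origin (TCP) lies at the very end of the fingers, on their centre line; the grasp point (between the pads) lies 19 mm behind it; z points along the fingers, y is the line along which they close (so a half turn about z gives the same grasp; the last joint's range is limited). The gripper opens to 87 mm and grips with 3 to 60 N. Pads are 19 mm wide; open, the fingers measure 117 mm over their backs; the gripper's body (75 mm by 190 mm) begins 51 mm behind the grasp point.
Start: joints at [88.671, 22.042, 0.453, 0, -68.411, -14.817], TCP at [0.174, 0.6, 0.223] pointing down, gripper open.
Joint ranges: [-179.83, 179.83], [-69.29, 118.12], [-61.27, 80.66], [-181.25, 117.63], [-171.15, -9.14], [-177.46, 177.46]. Speed limits (degrees/s): [159.86, 159.86, 180, 180, 180, 180].

## Interface

Orientations are given as a 3x3 rotation matrix whose columns are the frame's x, y, z axes.
In Python, from station import sense, cams, r gives the robot as it stands. The module is installed in compiled form; this text tells all that it offers.
- The arm moves only by the tool step_arm, never from a script. Its argument "targets" is text: rows parted by semicolons, each of 4 numbers parted by spaces: the shift along the tool's x, y, z in cm, then the turn about the tool's z in degrees. In form: x y z turn; .... A call has 1 to 12 rows; each row shifts and turns the commanded pose from where the row before left it, along the tool's axes as they then stand; what a row does not reach is not made up. A row lasts 1/12 s, in which the tool goes at most 41.7 mm and 7.16 degrees, less where a joint would pass 70% of its speed; a pose out of reach is approached as far as the arm can. A call with a gripper value outside its range is refused whole. "claw" is the finger opening in cm, from 0 to 8.7, set as the call begins (left out, the last holds). The fingers move at their own pace and stop on an object; the grip force is fixed at half the most. Time passes only in rows, so rows that do not move let the fingers close. It gives the time, the measured TCP pose, the force, the opening and the grip force at its end, in the units of the state.
- sense(): the state, without advancing time (a new reading comes with each control period).
- cams.capture(name): name is "side" or "top" or "wrist"; returns a dict with "frame" (400x640x3 uint8, blue, green, red), "vertical_fov" (degrees; the focal length in pixels is half the picture's height over the tangent of half this angle, whatever the lens; pixels are square), "cx", "cy" (the principal point, pixels), "dist_coeffs" ([k1, k2, p1, p2, k3] as OpenCV has them; the pictures are not rectified), "eye" and "rotation" of the camera in the world; the wrist camera has in their place "tool_from_camera" (4x4, takes a point from camera to tool coordinates, whose origin is the TCP and whose axes are the flange's). Camera axes: x right, y down, z forward; pixel columns grow to the right and rows downward; lengths in m; the calibration is good to about 2 mm. A picture is of the moment at which its call begins: read the wrist's pose just before it. There is no depth.
- r.finish_job(): hands the job in; it is judged then, once.
The state is a dict: "time_s": time; "joints": joint angles; "joint_velocities": joint speeds; "effort": joint torques, N m; "tcp_pos": TCP position; "ee_rot": TCP orientation; "wrist_force": force on the tool from outside, world axes, zero at the start; "moment": the same for the moment, N m; "gripper_width": opening from 0.0 (shut) to 1.0 (fully open); "gripper_force": force on a finger pad.
Only numpy, scipy, OpenCV 4.12 (cv2) and the standard library are available. Lean on these libraries where they do the work, as an engineer would, in place of code of your own. Each camera call takes 0.05 s, during which the arm holds its last target. There are 200 camera calls.

## Task

Get the bench press ready: swing the handwheel's folding handle up until it latches, wind the bed all the way out, and set every copper cup shell mouth down and fully home in a socket of the bed, one to a socket. Then wind the bed all the way back under the press head with the cups in place and fold the handle down flat again so that it locks the wheel. Leave the bowl, the hammer and the pencil tin where they are.

Things in the scene. Friction and masses are not known exactly. Their poses are not given: they have to be found in the camera images.
- press: the green bench press, fixed to the bench. Origin on the bench below the middle of the press head; its axes (z up) are 'the press's' axes below. The steel base is 190 mm along x, from y = -270 to +100 mm, 20 mm high. The green gearbox under the handwheel is 65 mm high, 150 by 150 mm around the wheel axis.
- head (a point): top of the screw boss (56 mm in diameter) on the press head, 190 mm above the bench, over the press's origin. The head is a bridge over the bed, 250 mm along the press's x, 100 mm along y, underside 100 mm and top 145 mm above the bench; its two legs, 90 to 120 mm either side, leave the way under it free.
- bed (a joint): how far the bed is wound out along the press's -y (m): 0 home under the head, 0.190 fully out. The bed is a steel block 150 by 150 mm with four sockets, its top 49.5 mm above the bench; at 0 its middle is under the head's. It moves only with the handwheel: 0.190 m for 1.5 turns.
- bed_mid (a point): middle of the bed's top face, 49.5 mm above the bench; it moves with the bed, and the four sockets lie 53 mm from it
- wheel (a joint): turn of the handwheel (rad), counter-clockwise from above positive: 0 bed home (end stop), 9.425 (1.5 turns) bed fully out (end stop). It has light friction (0.12 N m) and stays where it is left. While the handle is folded, its tail stands between two fixed posts and the wheel cannot turn.
- handle (a joint): fold angle of the crank handle (rad): 0 folded flat across the wheel, 1.571 standing straight up and latched (end stop). Over about the last 0.5 rad a spring catch must be pushed past, some 5 to 15 N at the knob; it then holds the handle up, and takes about as much to break when folding. Short of that the handle falls back flat.
- wheel_axis (a point): point on the handwheel's vertical axis at the top face of its disc, 95 mm above the bench, at x = -40, y = 185 mm of the press. Disc radius 85 mm, 10 mm thick.
- pivot (a point): the pivot of the folding handle, on the wheel 70 mm from its axis and 38 mm above the disc's top face; it turns with the wheel and is on the press's -x side of the axis when the wheel is at 0. The pivot axis is level and tangential to the wheel, so the handle swings up and outwards from over the wheel's middle.
- knob (a point): centre of the black ball knob, 32 mm in diameter, spinning freely on the end of the handle, 70 mm from the pivot on a stem 14 mm thick. Folded, it lies over the wheel axis, 38 mm above the disc; standing, it is straight above the pivot, 108 mm above the disc, and goes round the axis at 70 mm radius.
- gate (a point): middle between the tops of the two fixed posts that catch the handle's tail, 97 mm from the wheel axis on the press's -x side, 135 mm above the bench; posts 20 mm apart. The handle can be folded flat only with the wheel within about 0.05 rad of 0.
- socket0 (a point): centre of the mouth of a socket in the bed, 49.5 mm above the bench: a blind round hole, 52 mm in diameter, 10 mm deep, flat floor, square unchamfered edge. It moves with the bed; at bed x = -37.5 mm, y = -37.5 mm from the bed's middle along the press's axes (75 mm between sockets)
- socket1 (a point): centre of the mouth of a socket in the bed, 49.5 mm above the bench: a blind round hole, 52 mm in diameter, 10 mm deep, flat floor, square unchamfered edge. It moves with the bed; at bed x = -37.5 mm, y = 37.5 mm from the bed's middle along the press's axes (75 mm between sockets)
- socket2 (a point): centre of the mouth of a socket in the bed, 49.5 mm above the bench: a blind round hole, 52 mm in diameter, 10 mm deep, flat floor, square unchamfered edge. It moves with the bed; at bed x = 37.5 mm, y = -37.5 mm from the bed's middle along the press's axes (75 mm between sockets)
- socket3 (a point): centre of the mouth of a socket in the bed, 49.5 mm above the bench: a blind round hole, 52 mm in diameter, 10 mm deep, flat floor, square unchamfered edge. It moves with the bed; at bed x = 37.5 mm, y = 37.5 mm from the bed's middle along the press's axes (75 mm between sockets)
- cup0: a plain copper cup shell standing mouth down, looking like a closed cylinder: 50 mm in diameter, 42 mm high, about 120 g; origin at the centre of its underside, z up. There are two to four such cups on the bench, on the press's -y side; absent ones read None. Seated in a socket it stands 32 mm above the bed.
- cup1: a plain copper cup shell standing mouth down, looking like a closed cylinder: 50 mm in diameter, 42 mm high, about 120 g; origin at the centre of its underside, z up. There are two to four such cups on the bench, on the press's -y side; absent ones read None. Seated in a socket it stands 32 mm above the bed.
- cup2: a plain copper cup shell standing mouth down, looking like a closed cylinder: 50 mm in diameter, 42 mm high, about 120 g; origin at the centre of its underside, z up. There are two to four such cups on the bench, on the press's -y side; absent ones read None. Seated in a socket it stands 32 mm above the bed.
- cup3: a plain copper cup shell standing mouth down, looking like a closed cylinder: 50 mm in diameter, 42 mm high, about 120 g; origin at the centre of its underside, z up. There are two to four such cups on the bench, on the press's -y side; absent ones read None. Seated in a socket it stands 32 mm above the bed.
- bowl: copper bowl, 120 mm across, 45 mm high, a bystander; origin at the centre of its underside
- hammer: hammer lying on the bench, 240 mm long, a bystander; origin at its underside about mid-length
- tin: blue tin with pencils, 72 mm across, 145 mm high with the pencils, a bystander; origin at the centre of its underside
Mind the look-alikes: they are no part of the job. What is shaped like the cup0 but purple is not meant. Leave any black look-alike of the cup1 alone.

How it is judged (in metres and radians):
On the way, in this order (a step that is already met when the one before it is completed fails the run):
1. the handle is swung up and latched (value of joint handle above 1.48 rad), for 0.2 s.
2. the bed is wound all the way out (value of joint bed above 0.184 m and value of joint handle above 1.45 rad), for 0.2 s.
3. every cup is fully home in a socket of the wound-out bed (horizontal distance between each of cup0, cup1, cup2, cup3 and bed_mid below 0.06 m and z of each of cup0, cup1, cup2, cup3 in the frame of bed_mid below -0.007 m and angle between each of cup0, cup1, cup2, cup3's own z axis and vertical below 0.1 rad and value of joint bed above 0.15 m), for 0.3 s.
4. the bed is wound back under the head with the cups in place (horizontal distance between each of cup0, cup1, cup2, cup3 and bed_mid below 0.06 m and z of each of cup0, cup1, cup2, cup3 in the frame of bed_mid below -0.007 m and angle between each of cup0, cup1, cup2, cup3's own z axis and vertical below 0.1 rad and value of joint bed below 0.0015 m and value of joint handle above 1.45 rad), for 0.2 s.
5. the handle is folded flat (value of joint handle below 0.1 rad and value of joint bed below 0.002 m), for 0.2 s.
At the end, for the whole second after the job is handed in: every cup on the scene stands upright (within 0.1 rad) in a socket, its axis within 60 mm of the bed's middle and its underside at least 7 mm below the mouth; the bed is home (within 2 mm), the handle folded flat (within 0.1 rad), all at rest (all of step 5 and horizontal distance between each of cup0, cup1, cup2, cup3 and bed_mid below 0.06 m and z of each of cup0, cup1, cup2, cup3 in the frame of bed_mid below -0.007 m and angle between each of cup0, cup1, cup2, cup3's own z axis and vertical below 0.1 rad and linear speed of each of cup0, cup1, cup2, cup3 below 0.02 m/s); the robot touches nothing.
It fails at once if the bowl is moved more than 30 mm (distance of bowl from where it was at the start of the episode above 0.03 m).
It fails at once if the hammer is moved more than 30 mm (distance of hammer from where it was at the start of the episode above 0.03 m).
It fails at once if the tin is moved more than 30 mm (distance of tin from where it was at the start of the episode above 0.03 m).
Of cup0, cup1, cup2, cup3 only 2 to 4 are there at a start; the rules pass over those that are not, and their reading is None.
At some moment in a run one of cup0, cup1, cup2, cup3 may be knocked a few centimetres aside while the robot is not near it.
Once in a run the grip may slacken for a moment while it holds something.
It also fails if it takes over 210 s, if anything falls off the work surface, if the arm or the gripper's body presses on something with over 40 N, if the wrist force passes 120 N, or if a joint passes its speed limit or range.

## Working session

There is one attempt and no reset: what is moved stays moved. The work goes in short steps, Python scripts to look and compute and a tool call to move; the robot and the scene stay as the last step left them, time stands still between calls to the robot, and variables do not carry over. Pictures are saved under pics/ and viewed, at most 14 in all, crops included, and the job is handed in when it is done.

Besides the shell and the picture viewer there is one more tool, called after "Request:" in YAML: its name, and indented under it one key for each argument. step_arm: Moves the arm, as the interface text tells. Its arguments: {"type":"object","properties":{"targets":{"type":"string"},"claw":{"type":"number"}},"required":["targets"]}

```bash
mkdir -p pics
cat > h.py <<'E'
import numpy as np, cv2
from station import sense, cams, r
def K(c):
    H=c["frame"].shape[0]; f=H/2/np.tan(np.radians(c["vertical_fov"])/2)
    return np.array([[f,0,c["cx"]],[0,f,c["cy"]],[0,0,1.]])
def pose(c,s=None):
    if "eye" in c: return np.array(c["rotation"]),np.array(c["eye"])
    T=np.array(c["tool_from_camera"]); R=np.array(s["ee_rot"])
    return R@T[:3,:3], R@T[:3,3]+np.array(s["tcp_pos"])
def cap(n):
    s=sense(); c=cams.capture(n); c["s"]=s; return c
def ray(c,uv):
    uv=np.array(uv,float).reshape(-1,1,2)
    p=cv2.undistortPoints(uv,K(c),np.array(c["dist_coeffs"],float)).reshape(-1,2)
    R,e=pose(c,c["s"]); d=np.c_[p,np.ones(len(p))]@R.T
    return e,d
def onz(c,uv,z):
    e,d=ray(c,uv); return e+d*((z-e[2])/d[:,2])[:,None]
def proj(c,P):
    R,e=pose(c,c["s"]); P=np.array(P,float).reshape(-1,3)
    return cv2.projectPoints(((P-e)@R).reshape(-1,1,3),np.zeros(3),np.zeros(3),K(c),np.array(c["dist_coeffs"],float))[0].reshape(-1,2)
E
python3 - <<'E'
from h import *
for n in("top","side","wrist"):
    c=cap(n); cv2.imwrite(f"pics/{n}0.png",c["frame"])
    R,e=pose(c,c["s"]); print(n,e.round(3),R.round(3).tolist(),c["vertical_fov"],c["dist_coeffs"])
s=sense();print({k:s[k] for k in s})
E
```

```text
top [ 0.466 -0.067  1.065] [[0.005, -0.995, 0.102], [-1.0, -0.003, 0.025], [-0.025, -0.102, -0.994]] 54.94539458126378 [-0.00427776  0.          0.          0.          0.        ]
side [ 0.301 -0.957  0.848] [[0.958, -0.172, 0.231], [-0.288, -0.572, 0.768], [-0.0, -0.802, -0.597]] 53.444784737644945 [-0.08503945  0.          0.          0.          0.        ]
wrist [0.241 0.58  0.385] [[-0.277, -0.927, -0.251], [-0.961, 0.268, 0.07], [0.003, 0.26, -0.965]] 67.00069345693338 [-0.02527789  0.          0.          0.          0.        ]
{'time_s': 0.15, 'joints': array([ 8.86710395e+01,  2.20799222e+01,  3.97836271e-01, -2.13768652e-02,
       -6.84110324e+01, -1.48138739e+01]), 'joint_velocities': array([ 0.07754651, -0.02234826,  0.20830236,  0.15056264, -0.06466706,
       -0.06029393]), 'effort': array([ 6.02796190e-04, -3.91053164e+01,  1.87586403e+01,  4.22236249e+00,
        1.23621066e-02, -1.40734678e-04]), 'tcp_pos': array([0.17365403, 0.59991631, 0.22171685]), 'ee_rot': array([[ 9.60533325e-01, -2.78164672e-01, -3.84522260e-04],
       [-2.78164926e-01, -9.60531967e-01, -1.61671322e-03],
       [ 8.03665800e-05,  1.65986753e-03, -9.99998619e-01]]), 'wrist_force': array([-0.25890969, -0.43298462,  0.20705798]), 'moment': array([ 0.03558113, -0.06425302,  0.04305781]), 'gripper_force': 0.0, 'gripper_width': 0.9991088693246748}
```

View pics/top0.png

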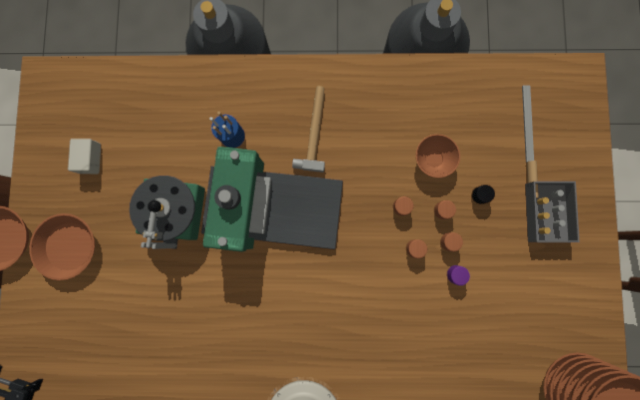

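View pics/side0.png

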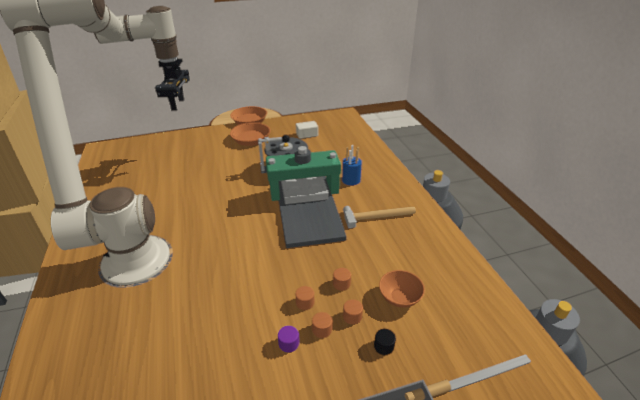

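Run:
```python
from h import *
c=cap("top"); f=c["frame"]; cv2.imwrite("pics/crop1.png",cv2.resize(f[120:290,120:350],None,fx=3.4,fy=3.4,interpolation=cv2.INTER_CUBIC))
hsv=cv2.cvtColor(f,cv2.COLOR_BGR2HSV)
# cups: reddish, saturated
for n,cc in(("top",c),("side",cap("side"))):
    hsv=cv2.cvtColor(cc["frame"],cv2.COLOR_BGR2HSV)
    m=((hsv[...,0]<11)&(hsv[...,1]>120)&(hsv[...,2]>60)).astype(np.uint8)
    k,l,st,ce=cv2.connectedComponentsWithStats(m)
    for i in range(1,k):
        if st[i,4]>60: print(n,st[i].tolist(),ce[i].round(1),onz(cc,ce[i],0.03)[0].round(3))
```

```text
top [417, 136, 42, 34, 601] [437.6 148.2] [ 0.721 -0.361  0.03 ]
top [0, 206, 28, 39, 233] [ 12.1 219.8] [0.521 0.807 0.03 ]
top [31, 215, 60, 52, 806] [ 53.  233.2] [0.485 0.689 0.03 ]
top [61, 239, 24, 12, 88] [ 74.7 244.7] [0.454 0.627 0.03 ]
top [545, 354, 95, 46, 1879] [587.7 378.1] [ 0.124 -0.725  0.03 ]
side [404, 285, 19, 17, 62] [414.6 292.5] [ 0.728 -0.374  0.03 ]
```

View pics/crop1.png

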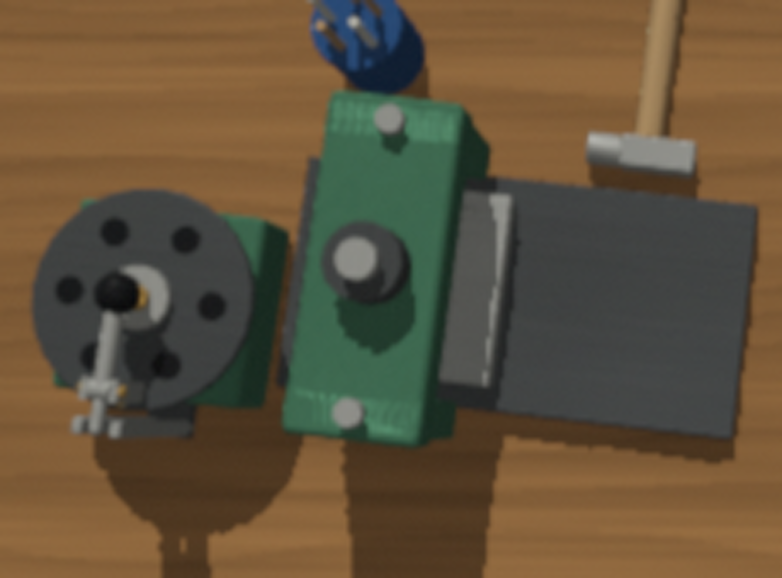

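Run:
```python
from h import *
import json
c=cap("top")
L=np.array([[-.04,.185,.095],[.095,-.27,.02],[-.095,-.27,.02],[.125,.05,.145],[.125,-.05,.145],[-.125,-.05,.145],[-.125,.05,.145]])
U=np.array([[142,299],[756,207],[733,436],[330,94],[464,104],[421,444],[285,431]])/3.4+120
W=np.vstack([onz(c,u,l[2]) for u,l in zip(U,L)])
A=L[:,:2]-L[:,:2].mean(0);B=W[:,:2]-W[:,:2].mean(0)
th=np.arctan2((A[:,0]*B[:,1]-A[:,1]*B[:,0]).sum(),(A*B).sum())
R=np.array([[np.cos(th),-np.sin(th)],[np.sin(th),np.cos(th)]]);t=W[:,:2].mean(0)-R@L[:,:2].mean(0)
print(np.degrees(th),t,((R@L[:,:2].T).T+t-W[:,:2]).round(4).tolist())
json.dump([th,*t],open("press.json","w"))
def P(x,y): return (R@np.array([x,y])+t).round(4)
print("wheel",P(-.04,.185),"pivot0",P(-.11,.185),"gate",P(-.137,.185),"bed out",P(0,-.19))
for d in((-.0375,-.0375),(-.0375,.0375),(.0375,-.0375),(.0375,.0375)):print(P(d[0],d[1]-.19))
# cups: print hsv
hsv=cv2.cvtColor(c["frame"],cv2.COLOR_BGR2HSV)
for u in((403,203),(446,208),(417,246),(453,240),(460,300)):print(hsv[u[1],u[0]])
m=((hsv[...,0]<13)&(hsv[...,1]>90)&(hsv[...,2]>40)).astype(np.uint8)
m=(cv2.GaussianBlur(hsv,(3,3),0)[...,0]<10).astype(np.uint8)[170:300,380:520]
k,l,st,ce=cv2.connectedComponentsWithStats(m)
for i in range(1,k):
    if st[i,4]>40: print((ce[i]+[380,170]).round(1),st[i],onz(c,ce[i]+[380,170],.03)[0].round(3))
cv2.imwrite("pics/crop2.png",cv2.resize(c["frame"][130:300,380:580],None,fx=3.5,fy=3.5,interpolation=cv2.INTER_CUBIC))
```

```text
-6.016805926848888 [0.56933351 0.17440874] [[-0.0008, 0.0], [0.0034, -0.0025], [-0.0021, -0.0009], [0.0044, 0.001], [0.0014, -0.001], [-0.0041, 0.0003], [-0.0022, 0.0032]]
wheel [0.5489 0.3626] pivot0 [0.4793 0.3699] gate [0.4525 0.3727] bed out [ 0.5494 -0.0145]
[ 0.5082 -0.0479]
[0.5161 0.0267]
[ 0.5828 -0.0558]
[0.5906 0.0188]
[ 11 147 146]
[ 11 148 143]
[ 11 146 147]
[ 11 147 144]
[ 15 148 122]
```

View pics/crop2.png

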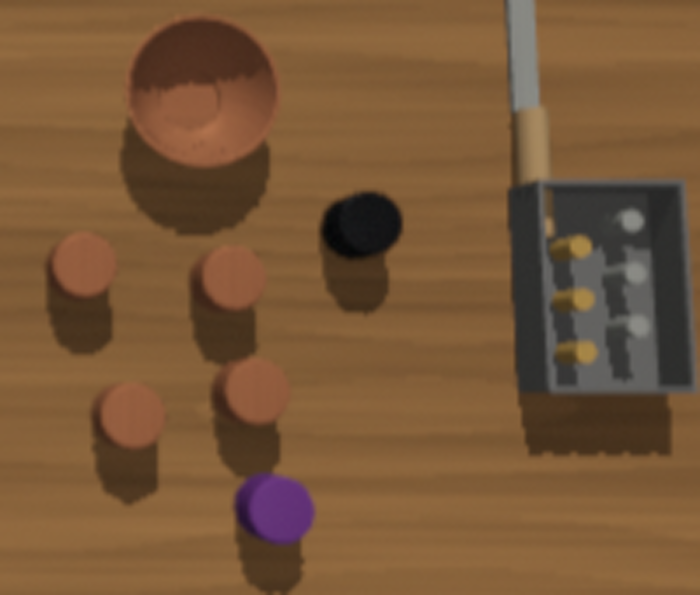

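Request:
step_arm:
  targets: "3.55 1.03 -0.2 0;3.55 1.03 -0.2 0;3.55 1.03 -0.2 0;3.55 1.03 -0.2 0;3.55 1.03 -0.2 0;3.55 1.03 -0.2 0;3.55 1.03 -0.2 0;3.55 1.03 -0.2 0;3.55 1.03 -0.2 0;3.55 1.03 -0.2 0;3.55 1.03 -0.2 0;3.55 1.03 -0.2 0"
  claw: 8.7

```text
time_s: 1.3
tcp_pos: [0.5499, 0.3619, 0.2467]
ee_rot: [[0.961, -0.278, -0.0], [-0.278, -0.961, 0.0], [-0.0, -0.0, -1.0]]
wrist_force: [-0.3, 1.1, 0.0]
gripper_width: 0.999
gripper_force: 0.0
```

Request:
step_arm:
  targets: "0 0 0 -5;0 0 0 -5.1;0 0 0 0;0 0 0 0"

```text
time_s: 1.63
tcp_pos: [0.5486, 0.363, 0.2464]
ee_rot: [[0.994, -0.108, -0.0], [-0.108, -0.994, -0.0], [-0.0, 0.0, -1.0]]
wrist_force: [-0.2, 0.1, 0.6]
gripper_width: 0.999
gripper_force: 0.0
```

Run:
```python
from h import *
c=cap("wrist"); cv2.imwrite("pics/w1.png",c["frame"])
print(c["s"]["tcp_pos"],c["s"]["ee_rot"].round(3).tolist())
print(proj(c,[[.5489,.3626,.133],[.4525,.3727,.135],[.4793,.3699,.133],[.5489,.3626,.095]]).round())
```

```text
[0.54861225 0.36301301 0.24635928] [[0.994, -0.108, -0.0], [-0.108, -0.994, -0.0], [-0.0, 0.0, -1.0]]
[[318. 192.]
 [318. 285.]
 [318. 260.]
 [318. 184.]]
```

View pics/w1.png

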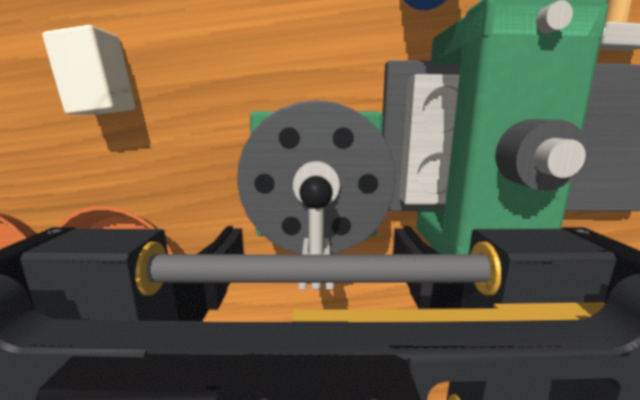

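Request:
step_arm:
  targets: "0 -0.15 2 0;0 0 3 0;0 0 3 0;0 0 2 0;0 0 1.5 0;0 0 1 0;0 0 0.45 0;0 0 0 0;0 0 0 0"

```text
time_s: 2.43
tcp_pos: [0.5491, 0.3652, 0.118]
ee_rot: [[0.994, -0.105, 0.001], [-0.105, -0.994, 0.001], [0.001, -0.001, -1.0]]
wrist_force: [0.8, 0.7, 0.2]
gripper_width: 1.003
gripper_force: 0.0
```

Request:
step_arm:
  targets: "0 0 0 0;0 0 0 0;0 0 0 0;0 0 0 0;0 0 0 0;0 0 0 0;0 0 0 0;0 0 0 0"
  claw: 2.0

```text
time_s: 3.1
tcp_pos: [0.5487, 0.3646, 0.117]
ee_rot: [[0.994, -0.105, -0.0], [-0.105, -0.994, -0.0], [-0.0, 0.0, -1.0]]
wrist_force: [0.5, -0.5, 1.0]
gripper_width: 0.477
gripper_force: 0.0
```

Request:
step_arm:
  targets: "0 0 0 0;0 0 0 0;0 0 0 0;0 0 0 0;0 0 0 0;0 0 0 0"

```text
time_s: 3.6
tcp_pos: [0.5488, 0.3649, 0.1171]
ee_rot: [[0.994, -0.105, 0.0], [-0.105, -0.994, 0.001], [0.0, -0.001, -1.0]]
wrist_force: [-0.8, 1.6, 0.0]
gripper_width: 0.353
gripper_force: 30.0
```

Request:
step_arm:
  targets: "-0.06 0 -0.91 0;-0.18 0 -0.9 0;-0.29 0 -0.87 0;-0.41 0 -0.82 0;-0.51 0 -0.76 0;-0.6 0 -0.69 0;-0.69 0 -0.6 0;-0.76 0 -0.51 0;-0.82 0 -0.41 0;-0.87 0 -0.29 0;-0.9 0 -0.18 0;-0.91 0 -0.06 0"

```text
time_s: 4.6
tcp_pos: [0.485, 0.3721, 0.1888]
ee_rot: [[0.994, -0.105, 0.013], [-0.105, -0.994, 0.002], [0.012, -0.004, -1.0]]
wrist_force: [0.1, 1.8, 4.8]
gripper_width: 0.336
gripper_force: 30.2
```

Request:
step_arm:
  targets: "-0.2 0 0 0;-0.2 0 0 0;0 0 0 0"

```text
time_s: 4.85
tcp_pos: [0.474, 0.3724, 0.1891]
ee_rot: [[0.995, -0.105, -0.0], [-0.105, -0.995, 0.0], [-0.0, -0.0, -1.0]]
wrist_force: [-5.9, 1.0, 7.7]
gripper_width: 0.323
gripper_force: 29.9
```

Run:
```python
from h import *
c=cap("top"); cv2.imwrite("pics/t2.png",np.hstack([cv2.resize(c["frame"][150:280,110:240],(520,520),interpolation=cv2.INTER_CUBIC)]))
s=c["s"];print(s["wrist_force"],s["tcp_pos"])
```

```text
[-5.88362852  0.954084    7.67488361] [0.47404969 0.37239808 0.18908552]
```

View pics/t2.png

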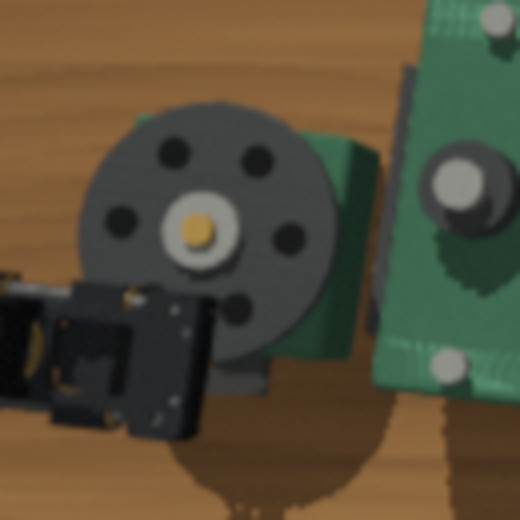

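Run:
```python
from h import *
c=cap("side"); u=proj(c,c["s"]["tcp_pos"])[0].astype(int);print(u)
a=cv2.resize(c["frame"][u[1]-50:u[1]+50,u[0]-40:u[0]+60],(400,400),interpolation=cv2.INTER_CUBIC)
c=cap("wrist"); cv2.imwrite("pics/m3.png",np.hstack([a,c["frame"][:,120:520]]))
```

```text
[263 126]
```

View pics/m3.png

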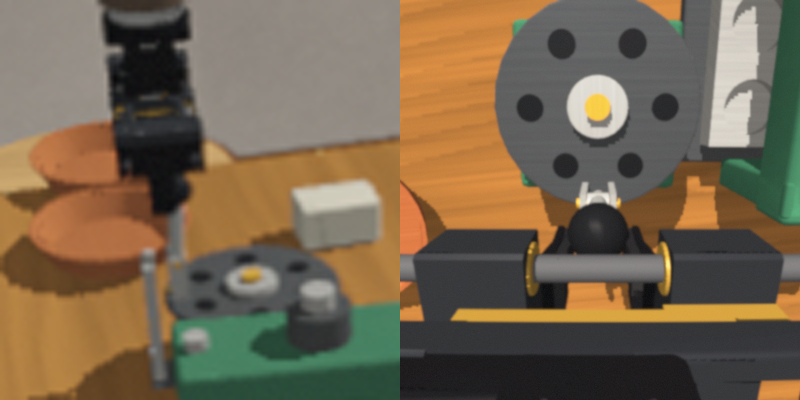

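Run:
```python
from h import *
c=cap("wrist")
for deg in (60,65,70,75,80,85,90):
    a=np.radians(deg); rad=-.07+.07*np.cos(a)
    ex=np.array([.9945,-.1048]); p=np.array([.549,.3645])+ex*rad
    print(deg,p.round(4),round(.133+.07*np.sin(a),4),proj(c,[*p,.133+.07*np.sin(a)])[0].round(1))
print(c["s"]["tcp_pos"])
```

```text
60 [0.5142 0.3682] 0.1936 [317.2 172. ]
65 [0.5088 0.3687] 0.1964 [317.2 183.1]
70 [0.5032 0.3693] 0.1988 [317.1 194.6]
75 [0.4974 0.3699] 0.2006 [317.1 206.3]
80 [0.4915 0.3706] 0.2019 [317.1 217.9]
85 [0.4855 0.3712] 0.2027 [317.1 229.3]
90 [0.4794 0.3718] 0.203 [317.1 240.3]
[0.4731834  0.37243824 0.18897929]
```

Request:
step_arm:
  targets: "0 0 0 0;0 0 0 0;0 0 0 0;0 0 0 0;0 0 0 0;0 0 0 0"
  claw: 6.5

```text
time_s: 5.55
tcp_pos: [0.475, 0.372, 0.1866]
ee_rot: [[0.994, -0.106, -0.001], [-0.106, -0.994, -0.001], [-0.001, 0.001, -1.0]]
wrist_force: [0.6, -0.1, -1.2]
gripper_width: 0.689
gripper_force: 0.0
```

Run:
```python
from h import *
c=cap("wrist")
g=cv2.cvtColor(c["frame"],cv2.COLOR_BGR2HSV)
m=(c["frame"].max(2)<45).astype(np.uint8)[120:260,270:370]
k,l,st,ce=cv2.connectedComponentsWithStats(m)
for i in range(1,k):
    if st[i,4]>60: print(st[i]+[270,120,0,0,0],ce[i]+[270,120])
for deg in (75,80,85,90):
    a=np.radians(deg); rad=-.07+.07*np.cos(a)
    ex=np.array([.9945,-.1048]); p=np.array([.549,.3645])+ex*rad
    print(deg,proj(c,[*p,.133+.07*np.sin(a)])[0].round(1))
cv2.imwrite("pics/w4.png",c["frame"][100:300,220:420])
```

```text
[339 157  22  22 384] [349.60677083 167.57552083]
[274 158  22  22 381] [284.64829396 168.02624672]
[ 289  216   58   37 1198] [319.02838063 235.7312187 ]
75 [316.6 211. ]
80 [316.6 222.8]
85 [316.7 234.3]
90 [316.7 245.3]
```

View pics/w4.png

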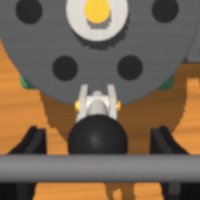

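Request:
step_arm:
  targets: "0.44 0 0.15 0;0 0 0 0;0 0 0 0;0 0 0 0"

```text
time_s: 5.93
tcp_pos: [0.4796, 0.3719, 0.1854]
ee_rot: [[0.994, -0.106, -0.0], [-0.106, -0.994, -0.0], [-0.0, 0.0, -1.0]]
wrist_force: [-0.1, -0.3, -0.1]
gripper_width: 0.741
gripper_force: 0.0
```

Request:
step_arm:
  targets: "0 0 0 0;0 0 0 0;0 0 0 0;0 0 0 0;0 0 0 0;0 0 0 0;0 0 0 0;0 0 0 0;-0.1 0 0 0;-0.1 0 0 0;0 0 0 0"
  claw: 2.0

```text
time_s: 6.85
tcp_pos: [0.4786, 0.3721, 0.1856]
ee_rot: [[0.994, -0.105, 0.002], [-0.105, -0.994, 0.0], [0.002, -0.0, -1.0]]
wrist_force: [4.1, -0.8, -2.6]
gripper_width: 0.352
gripper_force: 30.0
```

Request:
step_arm:
  targets: "0.24 1.84 0 0;0.71 1.71 0 0;1.13 1.47 0 0;1.47 1.13 0 0;1.71 0.71 0 0;1.84 0.24 0 0"

```text
time_s: 7.35
tcp_pos: [0.5404, 0.295, 0.1856]
ee_rot: [[0.994, -0.105, -0.0], [-0.105, -0.994, 0.004], [-0.001, -0.004, -1.0]]
wrist_force: [-3.0, 6.0, 0.2]
gripper_width: 0.35
gripper_force: 30.0
```

Request:
step_arm:
  targets: "1.84 -0.24 0 0;1.71 -0.71 0 0;1.47 -1.13 0 0;1.13 -1.47 0 0;0.71 -1.71 0 0;0.24 -1.84 0 0;-0.24 -1.84 0 0;-0.71 -1.71 0 0;-1.13 -1.47 0 0;-1.47 -1.13 0 0;-1.71 -0.71 0 0;-1.84 -0.24 0 0"

```text
time_s: 8.35
tcp_pos: [0.5553, 0.4354, 0.1856]
ee_rot: [[0.994, -0.105, 0.001], [-0.105, -0.994, -0.002], [0.001, 0.002, -1.0]]
wrist_force: [2.3, -5.8, 0.9]
gripper_width: 0.351
gripper_force: 30.0
```

Request:
step_arm:
  targets: "-1.84 0.24 0 0;-1.71 0.71 0 0;-1.47 1.13 0 0;-1.13 1.47 0 0;-0.71 1.71 0 0;-0.24 1.84 0 0;0.24 1.84 0 0;0.71 1.71 0 0;1.13 1.47 0 0;1.47 1.13 0 0;1.71 0.71 0 0;1.84 0.24 0 0"

```text
time_s: 9.35
tcp_pos: [0.5399, 0.2952, 0.1856]
ee_rot: [[0.994, -0.105, -0.001], [-0.105, -0.994, 0.003], [-0.001, -0.003, -1.0]]
wrist_force: [-2.4, 5.1, -0.5]
gripper_width: 0.35
gripper_force: 30.0
```

Request:
step_arm:
  targets: "1.84 -0.24 0 0;1.71 -0.71 0 0;1.47 -1.13 0 0;1.13 -1.47 0 0;0.71 -1.71 0 0;0.24 -1.84 0 0;0 -0.2 0 0;0 -0.2 0 0;0 0 0 0;0 0 0 0"

```text
time_s: 10.18
tcp_pos: [0.6184, 0.3587, 0.1858]
ee_rot: [[0.994, -0.106, -0.002], [-0.106, -0.994, -0.005], [-0.002, 0.005, -1.0]]
wrist_force: [-1.1, -7.5, 2.6]
gripper_width: 0.35
gripper_force: 30.0
```

Request:
step_arm:
  targets: "0 -0.3 0 0;0 0 0 0;0 0 0 0;0 0 0 0;0 0 0 0;0 0 0 0;0 0 -1.5 0;0 0 -3 0;0 0 -3 0;0 0 -2 0;0 0 0 0"
  claw: 8.7

```text
time_s: 11.1
tcp_pos: [0.6214, 0.3658, 0.2873]
ee_rot: [[0.994, -0.104, 0.01], [-0.104, -0.995, 0.007], [0.009, -0.008, -1.0]]
wrist_force: [0.7, -0.6, 0.5]
gripper_width: 0.991
gripper_force: 0.0
```

Run:
```python
from h import *
c=cap("top")
cv2.imwrite("pics/t5.png",cv2.resize(c["frame"][130:290,120:480],None,fx=2.2,fy=2.2,interpolation=cv2.INTER_CUBIC))
for u in((84,264),(233,277),(132,415),(257,391)):
    print(onz(c,np.array(u)/3.5+[380,130],.042)[0].round(4))
```

```text
[ 0.5629 -0.2644  0.042 ]
[ 0.5534 -0.3764  0.042 ]
[ 0.4493 -0.2983  0.042 ]
[ 0.4677 -0.3918  0.042 ]
```

View pics/t5.png

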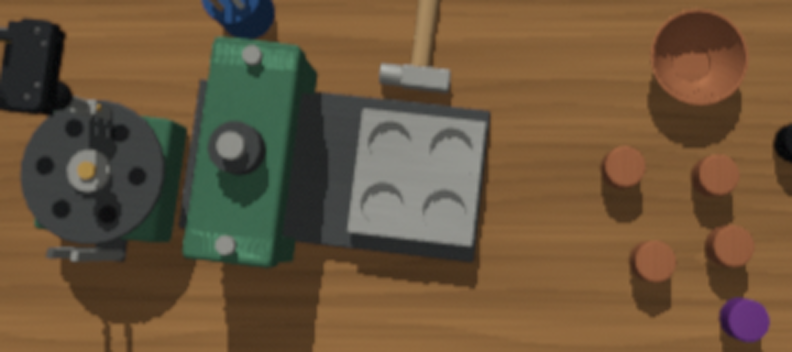

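Request:
step_arm:
  targets: "-0.32 3.85 0 0;-0.32 3.85 0 0;-0.32 3.85 0 0;-0.32 3.85 0 0;-0.32 3.85 0 0;-0.32 3.85 0 0;-0.32 3.85 0 0;-0.32 3.85 0 0;-0.32 3.85 1 0;-0.32 3.85 1.5 0"

```text
time_s: 11.98
tcp_pos: [0.5468, -0.0165, 0.2557]
ee_rot: [[0.995, -0.105, 0.002], [-0.105, -0.995, 0.001], [0.002, -0.001, -1.0]]
wrist_force: [1.4, 0.0, -1.3]
gripper_width: 1.005
gripper_force: 0.0
```

Request:
step_arm:
  targets: "0 0 2 0;0 0 3 0;0 0 2.5 0;0 0 1 0;0 0 0 0;0 0 0 0;0 0 0 0"

```text
time_s: 12.57
tcp_pos: [0.5483, -0.0149, 0.1719]
ee_rot: [[0.995, -0.104, 0.003], [-0.104, -0.995, 0.0], [0.003, -0.0, -1.0]]
wrist_force: [0.6, -0.1, 0.1]
gripper_width: 1.0
gripper_force: 0.0
```

```bash
cat > bed.py <<'E'
from h import *
import json
def bed(n):
    c=cap("wrist"); f=c["frame"]; cv2.imwrite(n,f)
    hsv=cv2.cvtColor(f,cv2.COLOR_BGR2HSV)
    print(c["s"]["tcp_pos"].round(4))
    return c,hsv
E
python3 - <<'E'
from bed import *
c,h=bed("pics/w6.png")
print(proj(c,[.5494,-.0145,.0495]))
E
```

```text
[ 0.5483 -0.0149  0.1719]
[[316.96335574 189.8556168 ]]
```

View pics/w6.png

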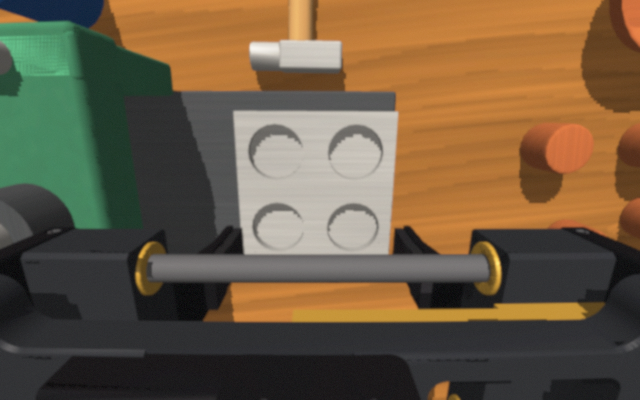

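Run:
```python
from bed import *
c,h=bed("pics/w7.png")
g=c["frame"].astype(float); s=h[...,1]; gray=g.mean(2)
th=json.load(open("press.json"))[0]
R=np.array([[np.cos(th),-np.sin(th)],[np.sin(th),np.cos(th)]])
m=((s<60)&(gray>130)).astype(np.uint8); m[:100]=0;m[254:]=0
def edges(line,lo,hi):  # subpixel threshold crossing of gray
    pass
Lp=[];Rp=[];Tp=[]
for v in range(120,240,4):
    x=np.nonzero(m[v,200:420])[0]+200; Lp.append((x.min()-.5,v)); Rp.append((x.max()+.5,v))
for u in range(245,390,4):
    y=np.nonzero(m[:200,u])[0]; Tp.append((u,y.min()-.5))
q=lambda p:onz(c,p,.0495)[:,:2]@R   # press-aligned (about world origin)
L,Rr,T=q(Lp),q(Rp),q(Tp)
med=lambda a:np.median(a,0)
print("y left",med(L)[1],L[:,1].std(),"y right",med(Rr)[1],Rr[:,1].std(),"x top",med(T)[0],T[:,0].std(), "width",med(L)[1]-med(Rr)[1])
for A,i in((L,0),(Rr,0),(T,1)): print("slope deg",np.degrees(np.polyfit(A[:,i],A[:,1-i],1)[0]))
mid=np.array([med(T)[0]-.075,(med(L)[1]+med(Rr)[1])/2]); print("mid world",R@mid)
# holes: contour of hole mask (non-plate inside) + rim ellipse
for u,v in((276,151),(355,152),(278,227),(353,227)):
    gg=cv2.Canny(c["frame"][v-38:v+30,u-38:u+38],60,140); ys,xs=np.nonzero(gg)
    P=q(np.c_[xs+u-38,ys+v-38]); c0=q([(u,v)])[0]
    for r0 in(.006,.004,.0025,.0018):
        d=np.hypot(*(P-c0).T); k=abs(d-.026)<r0
        c0=c0+0; x,y=P[k].T
        c0=c0+np.linalg.lstsq((P[k]-c0)/d[k][:,None],d[k]-.026,rcond=None)[0]
    print("hole",(c0-mid).round(4),k.sum(),"world",(R@c0).round(4))
```

```text
[ 0.5484 -0.0148  0.1722]
y left 0.12047056581558051 0.0005661087262413644 y right -0.029954399764468804 0.0002952125011505127 x top 0.6222965572272542 6.0345674008178255e-05 width 0.1504249655800493
slope deg 0.3083352212602505
slope deg -0.14863060779998435
slope deg -0.0723378137248384
mid world [ 0.54902557 -0.01235895]
hole [0.037  0.0372] 138 world [0.5897 0.0208]
hole [ 0.0367 -0.0381] 143 world [ 0.5815 -0.0541]
hole [-0.0382  0.0373] 126 world [0.5149 0.0288]
hole [-0.0385 -0.0378] 166 world [ 0.5067 -0.046 ]
```

Request:
step_arm:
  targets: "0.58 3.52 0 0;0.58 3.52 0 0;0.58 3.52 0 0;0.58 3.52 0 0;0.58 3.52 0.5 0;0.58 3.52 0.5 0;0.58 3.52 1 0;0 0 0 0;0 0 0 0;0 0 0 0"
  claw: 8.7

```text
time_s: 13.5
tcp_pos: [0.5619, -0.2647, 0.1513]
ee_rot: [[0.994, -0.106, 0.001], [-0.106, -0.994, -0.0], [0.001, 0.0, -1.0]]
wrist_force: [0.4, -0.3, 0.1]
gripper_width: 1.002
gripper_force: 0.0
```

```bash
cat > cup.py <<'E'
from h import *
import sys
# cup tops seen by the wrist: edge-based circle r=25mm at z=.042, seed from colour mask
def cups(n=None,z=.042):
    c=cap("wrist"); f=c["frame"]
    if n: cv2.imwrite(n,f)
    hsv=cv2.cvtColor(f,cv2.COLOR_BGR2HSV); s=c["s"]
    m=((hsv[...,0]<9)&(hsv[...,1]>100)&(hsv[...,2]>110)).astype(np.uint8); m[225:]=0
    m=cv2.morphologyEx(m,cv2.MORPH_OPEN,np.ones((5,5)))
    k,l,st,ce=cv2.connectedComponentsWithStats(m)
    for i in range(1,k):
        if st[i,4]<400: continue
        cn=cv2.findContours((l==i).astype(np.uint8),cv2.RETR_EXTERNAL,cv2.CHAIN_APPROX_NONE)[0][0][:,0]
        cn=cn[(cn[:,1]<223)&(cn[:,0]>1)&(cn[:,0]<638)&(cn[:,1]>1)]
        P=onz(c,cn,z)[:,:2]; c0=P.mean(0)
        for r0 in(.02,.008,.004,.0025,.002):
            d=np.hypot(*(P-c0).T); q=abs(d-.025)<r0
            if q.sum()<10: break
            c0=c0+np.linalg.lstsq((P[q]-c0)/d[q][:,None],d[q]-.025,rcond=None)[0]
        dl=np.r_[c0,z]-s["tcp_pos"]
        print(st[i].tolist(),c0.round(4),q.sum(),len(P),"tool cm",(s["ee_rot"].T@dl*100).round(2))
    print(s["tcp_pos"].round(4)); return c
E
python3 -c "
from cup import *
c=cups('pics/c1.png')
hsv=cv2.cvtColor(c['frame'],cv2.COLOR_BGR2HSV); u=proj(c,[.563,-.264,.042])[0].astype(int);print(u,hsv[u[1],u[0]],hsv[u[1]-60,u[0]])"
```

```text
[ 0.5619 -0.2647  0.1513]
[316 193] [ 10 177 199] [ 15 176 183]
```

View pics/c1.png

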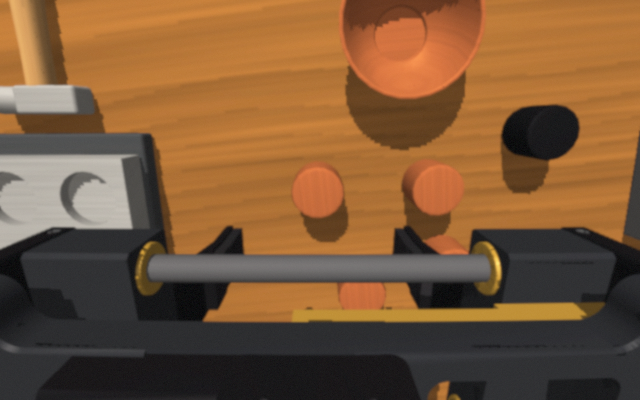

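```bash
sed -i 's/\[...,0\]<9/[...,0]<13/' cup.py; python3 -c "
from cup import *
c=cups()"
```

```text
[340, 0, 147, 100, 10389] [ 0.6835 -0.3459] 53 408 tool cm [12.92  6.87 10.98]
[404, 159, 61, 57, 2551] [ 0.5547 -0.376 ] 116 163 tool cm [ 0.41 11.21 10.96]
[292, 162, 53, 56, 2340] [ 0.5651 -0.2651] 147 155 tool cm [ 0.29  0.07 10.96]
[ 0.5621 -0.2641  0.1516]
```

Request:
step_arm:
  targets: "0.29 0.07 1 0;0 0 3 0;0 0 3 0;0 0 3 0;0 0 2 0;0 0 1 0;0 0 0.45 0;0 0 0 0"

```text
time_s: 14.27
tcp_pos: [0.5645, -0.2651, 0.0155]
ee_rot: [[0.995, -0.104, -0.001], [-0.104, -0.995, 0.0], [-0.001, 0.0, -1.0]]
wrist_force: [-0.9, -0.2, -0.1]
gripper_width: 1.001
gripper_force: 0.0
```

Request:
step_arm:
  targets: "0 0 0 0;0 0 0 0;0 0 0 0;0 0 0 0;0 0 0 0;0 0 0 0;0 0 0 0;0 0 0 0;0 0 0 0;0 0 0 0"
  claw: 4

```text
time_s: 15.1
tcp_pos: [0.5645, -0.2656, 0.0164]
ee_rot: [[0.994, -0.105, 0.0], [-0.105, -0.994, -0.0], [0.0, 0.0, -1.0]]
wrist_force: [-1.9, 1.2, 2.2]
gripper_width: 0.569
gripper_force: 30.0
```

Request:
step_arm:
  targets: "0 0 -2 0;0 0 -3 0;0 0 -3 0;-0.07 -3.59 0 0;-0.07 -3.59 0 0;-0.07 -3.59 0 0;-0.07 -3.59 0 0;-0.07 -3.59 0 0;-0.07 -3.59 0 0;-0.07 -3.59 0 0;-0.04 -3.57 0 0;0 0 0 0"

```text
time_s: 16.1
tcp_pos: [0.5901, 0.0257, 0.0957]
ee_rot: [[0.995, -0.099, 0.001], [-0.099, -0.995, 0.001], [0.001, -0.001, -1.0]]
wrist_force: [-0.8, -0.1, -0.6]
gripper_width: 0.568
gripper_force: 30.0
```

Request:
step_arm:
  targets: "0 0 0 0;0 0 0 0;0 0 0 0"

```text
time_s: 16.35
tcp_pos: [0.5888, 0.0194, 0.0956]
ee_rot: [[0.994, -0.107, -0.001], [-0.107, -0.994, -0.0], [-0.001, 0.0, -1.0]]
wrist_force: [0.3, -0.6, -0.9]
gripper_width: 0.567
gripper_force: 30.0
```

Request:
step_arm:
  targets: "0 -0.1 1 0;0 0 1 0;0 0 0.9 0;0 0 0 0;0 0 0 0;0 0 0 0"

```text
time_s: 16.85
tcp_pos: [0.589, 0.0211, 0.0665]
ee_rot: [[0.994, -0.106, -0.001], [-0.106, -0.994, -0.0], [-0.001, 0.0, -1.0]]
wrist_force: [-0.4, 0.8, -1.4]
gripper_width: 0.565
gripper_force: 30.0
```

Request:
step_arm:
  targets: "0 0 0.1 0;0 0 0.1 0;0 0 0.1 0;0 0 0.1 0;0 0 0 0;0 0 0 0"

```text
time_s: 17.35
tcp_pos: [0.5899, 0.0213, 0.0646]
ee_rot: [[0.995, -0.105, 0.001], [-0.105, -0.995, -0.0], [0.001, 0.0, -1.0]]
wrist_force: [-1.7, -1.1, 6.3]
gripper_width: 0.568
gripper_force: 30.0
```

Request:
step_arm:
  targets: "-0.1 0 0 0;0 0 0 0;0 0 0 0"

```text
time_s: 17.6
tcp_pos: [0.5898, 0.0213, 0.0648]
ee_rot: [[0.995, -0.104, 0.003], [-0.104, -0.995, -0.0], [0.003, -0.0, -1.0]]
wrist_force: [0.1, -1.3, 5.4]
gripper_width: 0.568
gripper_force: 30.0
```

Request:
step_arm:
  targets: "0 0.1 0 0;0 0 0 0;0 0 0 0"

```text
time_s: 17.85
tcp_pos: [0.5898, 0.0212, 0.0647]
ee_rot: [[0.994, -0.105, 0.004], [-0.105, -0.994, 0.001], [0.004, -0.001, -1.0]]
wrist_force: [-0.8, 2.0, 5.3]
gripper_width: 0.57
gripper_force: 30.0
```

Request:
step_arm:
  targets: "0 -0.06 0 0;0 0 0.2 0;0 0 0.2 0;0 0 0 0;0 0 0 0"

```text
time_s: 18.27
tcp_pos: [0.5918, 0.0211, 0.0624]
ee_rot: [[0.995, -0.103, 0.008], [-0.103, -0.995, -0.0], [0.008, -0.001, -1.0]]
wrist_force: [2.2, -2.2, 9.6]
gripper_width: 0.568
gripper_force: 30.0
```

Run:
```python
from h import *
c=cap("side"); u=proj(c,[.55,0,.06])[0].astype(int);print(u)
a=cv2.resize(c["frame"][u[1]-50:u[1]+50,u[0]-45:u[0]+55],(400,400),interpolation=cv2.INTER_CUBIC)
c=cap("wrist"); cv2.imwrite("pics/m8.png",np.hstack([a,c["frame"][:,120:520]]))
```

```text
[311 210]
```

View pics/m8.png

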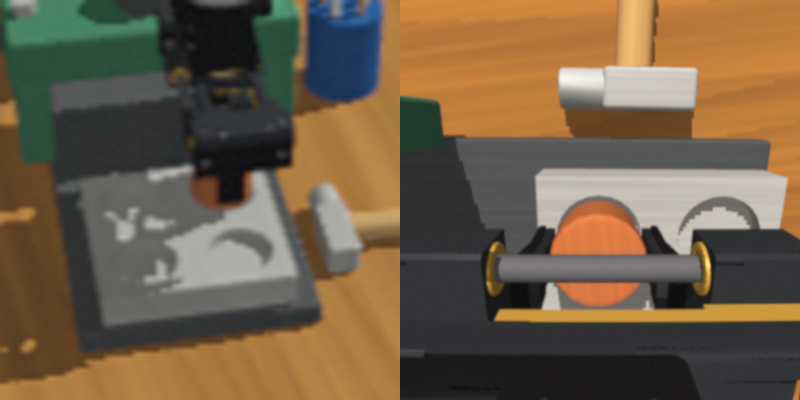

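Request:
step_arm:
  targets: "0.1 0 0 0;0.1 0 0 0;0 0 0 0;0 0 0 0"

```text
time_s: 18.7
tcp_pos: [0.5924, 0.0209, 0.0618]
ee_rot: [[0.995, -0.104, 0.005], [-0.104, -0.995, -0.0], [0.005, -0.0, -1.0]]
wrist_force: [-0.2, -0.9, 9.5]
gripper_width: 0.565
gripper_force: 30.0
```

Request:
step_arm:
  targets: "0.1 0 0 0;0.1 0 0 0;0 0 0 0;0 0 0 0"

```text
time_s: 19.03
tcp_pos: [0.5933, 0.0209, 0.0594]
ee_rot: [[0.994, -0.105, 0.003], [-0.105, -0.994, 0.001], [0.003, -0.001, -1.0]]
wrist_force: [2.3, -0.8, 0.7]
gripper_width: 0.565
gripper_force: 30.0
```

Request:
step_arm:
  targets: "0 0 0.2 0;0 0 0.2 0;0 0 0.2 0;0 0 0 0;0 0 0 0"

```text
time_s: 19.45
tcp_pos: [0.5929, 0.0208, 0.0562]
ee_rot: [[0.995, -0.104, 0.002], [-0.104, -0.995, -0.0], [0.002, 0.0, -1.0]]
wrist_force: [-5.2, 1.2, 18.2]
gripper_width: 0.569
gripper_force: 30.0
```

Request:
step_arm:
  targets: "0 0 -0.3 0;0 0 -0.1 0;0 0 0 0;0 0 0 0"
  claw: 6.2

```text
time_s: 19.78
tcp_pos: [0.5917, 0.0205, 0.0562]
ee_rot: [[0.994, -0.106, -0.002], [-0.106, -0.994, -0.0], [-0.002, 0.0, -1.0]]
wrist_force: [-0.1, 0.3, -0.8]
gripper_width: 0.697
gripper_force: 0.0
```

Request:
step_arm:
  targets: "0 0 0 0;0 0 -2 0;0 0 -3 0;0 0 -3 0;0 0 -3 0;0 0 -2.5 0;0 0 0 0;0 0 0 0;0 0 0 0"

```text
time_s: 20.53
tcp_pos: [0.5915, 0.0206, 0.1909]
ee_rot: [[0.994, -0.106, -0.002], [-0.106, -0.994, 0.0], [-0.002, 0.0, -1.0]]
wrist_force: [0.0, 0.1, 0.5]
gripper_width: 0.712
gripper_force: 0.0
```

```bash
python3 -c "
from cup import *
c=cups('pics/c9.png',.0815)"
```

```text
[292, 165, 52, 56, 2305] [0.5917 0.0203] 141 153 tool cm [ 0.05  0.02 10.94]
[0.5915 0.0206 0.1909]
```

View pics/c9.png

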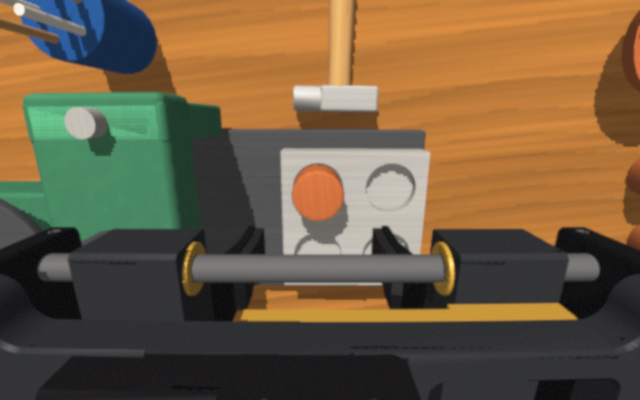

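Request:
step_arm:
  targets: "-1.2 3.69 0 0;-1.2 3.69 0 0;-1.2 3.69 0 0;-1.2 3.69 0 0;-1.2 3.69 0 0;-1.2 3.69 0.5 0;-1.2 3.69 0.5 0;-1.2 3.69 1 0;-1.2 3.69 1 0;0 0 1 0;0 0 0 0;0 0 0 0"
  claw: 7.5

```text
time_s: 21.58
tcp_pos: [0.449, -0.2981, 0.1505]
ee_rot: [[0.994, -0.106, -0.004], [-0.106, -0.994, 0.001], [-0.004, -0.001, -1.0]]
wrist_force: [-0.2, 0.3, 0.5]
gripper_width: 0.864
gripper_force: 0.0
```

Request:
step_arm:
  targets: "0 0 0 0;0 0 0 0;0 0 0 0"

```text
time_s: 21.83
tcp_pos: [0.4509, -0.2973, 0.1526]
ee_rot: [[0.995, -0.103, 0.001], [-0.103, -0.995, -0.0], [0.001, 0.0, -1.0]]
wrist_force: [-0.2, -0.5, -0.2]
gripper_width: 0.861
gripper_force: 0.0
```

```bash
python3 -c "
from cup import *
c=cups()"
```

```text
[365, 37, 62, 61, 2822] [ 0.5535 -0.376 ] 165 172 tool cm [11.    6.76 11.07]
[385, 136, 60, 56, 2545] [ 0.4687 -0.3911] 123 165 tool cm [ 2.72  9.14 11.06]
[294, 164, 52, 57, 2313] [ 0.4509 -0.2992] 140 156 tool cm [-0.    0.18 11.06]
[ 0.4509 -0.2973  0.1526]
```

Request:
step_arm:
  targets: "0 0.18 1 0;0 0 3 0;0 0 3 0;0 0 3 0;0 0 2 0;0 0 1 0;0 0 0.6 0;0 0 0 0;0 0 0 0"

```text
time_s: 22.63
tcp_pos: [0.4506, -0.3003, 0.0168]
ee_rot: [[0.994, -0.105, 0.001], [-0.105, -0.994, -0.001], [0.001, 0.001, -1.0]]
wrist_force: [0.8, 0.3, 0.2]
gripper_width: 0.86
gripper_force: 0.0
```

Request:
step_arm:
  targets: "0 0 0 0;0 0 0 0;0 0 0 0;0 0 0 0;0 0 0 0;0 0 0 0;0 0 0 0;0 0 0 0"
  claw: 4

```text
time_s: 23.3
tcp_pos: [0.45, -0.3001, 0.0166]
ee_rot: [[0.994, -0.105, 0.001], [-0.105, -0.994, -0.0], [0.001, 0.0, -1.0]]
wrist_force: [-1.1, 1.3, 3.5]
gripper_width: 0.566
gripper_force: 30.0
```

Request:
step_arm:
  targets: "0 0 -2 0;0 0 -3 0;0 0 -3 0;0.37 -3.71 0 0;0.37 -3.71 0 0;0.37 -3.71 0 0;0.37 -3.71 0 0;0.37 -3.71 0 0;0.37 -3.71 0 0;0.37 -3.71 0 0;0.38 -3.7 0 0;0.38 -3.7 0 0"

```text
time_s: 24.3
tcp_pos: [0.5178, 0.03, 0.0956]
ee_rot: [[0.994, -0.105, -0.001], [-0.105, -0.994, -0.0], [-0.001, 0.0, -1.0]]
wrist_force: [0.3, -0.2, -1.1]
gripper_width: 0.567
gripper_force: 30.0
```

Request:
step_arm:
  targets: "0 0 1 0;0 0 1 0;0 0 0.7 0;0 0 0 0;0 0 0 0;0 0 0 0"

```text
time_s: 24.8
tcp_pos: [0.5182, 0.0272, 0.0691]
ee_rot: [[0.994, -0.107, -0.0], [-0.107, -0.994, -0.0], [-0.0, 0.0, -1.0]]
wrist_force: [0.1, -0.7, -0.6]
gripper_width: 0.564
gripper_force: 30.0
```

Request:
step_arm:
  targets: "0 0 0.15 0;0 0 0.15 0;0 0 0.15 0;0 0 0.15 0;0 0 0.1 0;0 0 0 0;0 0 0 0"

```text
time_s: 25.38
tcp_pos: [0.5184, 0.028, 0.0651]
ee_rot: [[0.995, -0.104, 0.001], [-0.104, -0.995, -0.001], [0.001, 0.001, -1.0]]
wrist_force: [-6.9, 0.6, 17.7]
gripper_width: 0.57
gripper_force: 30.0
```

Request:
step_arm:
  targets: "0 0 -0.15 0;-0.1 0 0 0;0 0 0 0;0 0 0 0"

```text
time_s: 25.72
tcp_pos: [0.5183, 0.0281, 0.0654]
ee_rot: [[0.995, -0.105, 0.003], [-0.105, -0.995, -0.0], [0.003, -0.0, -1.0]]
wrist_force: [-1.6, -2.8, 7.9]
gripper_width: 0.569
gripper_force: 30.0
```

```bash
python3 -c "
from h import *
c=cap('wrist'); cv2.imwrite('pics/w10.png',cv2.resize(c['frame'][150:330,230:430],None,fx=3,fy=3,interpolation=cv2.INTER_CUBIC)); print(c['s']['wrist_force'],c['s']['tcp_pos'])"
```

```text
[-1.56153641 -2.84405113  7.85977675] [0.51831832 0.02810367 0.06538968]
```

View pics/w10.png

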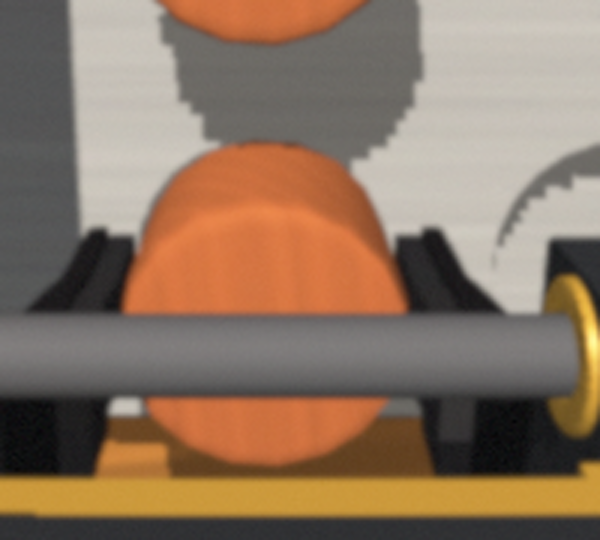

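Request:
step_arm:
  targets: "-0.1 0 0 0;-0.05 0 0 0;0 0 0 0;0 0 0 0"

```text
time_s: 26.1
tcp_pos: [0.5159, 0.0287, 0.0635]
ee_rot: [[0.994, -0.106, 0.001], [-0.106, -0.994, 0.001], [0.0, -0.001, -1.0]]
wrist_force: [0.5, 0.2, -1.1]
gripper_width: 0.568
gripper_force: 30.0
```

Request:
step_arm:
  targets: "-0.05 0 0 0;-0.05 0 0 0;0 0 0 0;0 0 0 0"

```text
time_s: 26.43
tcp_pos: [0.5156, 0.0289, 0.0636]
ee_rot: [[0.994, -0.105, 0.001], [-0.105, -0.994, 0.0], [0.001, -0.0, -1.0]]
wrist_force: [3.1, -0.9, -1.0]
gripper_width: 0.566
gripper_force: 30.0
```

Request:
step_arm:
  targets: "0.1 0 0.2 0;0 0 0.2 0;0 0 0.2 0;0 0 0.2 0;0 0 0.1 0;0 0 0 0;0 0 0 0"

```text
time_s: 27.02
tcp_pos: [0.516, 0.0287, 0.056]
ee_rot: [[0.994, -0.105, 0.001], [-0.105, -0.994, 0.0], [0.001, -0.0, -1.0]]
wrist_force: [-1.3, 0.8, 9.4]
gripper_width: 0.569
gripper_force: 30.0
```

Request:
step_arm:
  targets: "0 0 -0.2 0;0 0 0 0;0 0 0 0;0 0 0 0;0 0 -2 0;0 0 -3 0;0 0 -4 0;0 0 -3.3 0;0 0 0 0"
  claw: 6.2

```text
time_s: 27.77
tcp_pos: [0.5197, 0.0292, 0.1864]
ee_rot: [[0.995, -0.104, 0.013], [-0.104, -0.995, 0.002], [0.013, -0.004, -1.0]]
wrist_force: [0.8, -0.5, -0.1]
gripper_width: 0.709
gripper_force: 0.0
```

Request:
step_arm:
  targets: "0.7 3.63 0 0;0.7 3.63 0 0;0.7 3.63 0 0;0.7 3.63 0 0;0.7 3.63 0 0;0.7 3.63 0 0;0.7 3.63 0 0;0.7 3.63 0 0;0.7 3.63 0.8 0;0.8 3.63 1 0;0.8 3.65 1 0;0 0 0 0"
  claw: 7.5

```text
time_s: 28.77
tcp_pos: [0.5503, -0.3819, 0.1467]
ee_rot: [[0.994, -0.112, -0.006], [-0.112, -0.994, 0.002], [-0.006, -0.001, -1.0]]
wrist_force: [1.2, 0.3, -0.7]
gripper_width: 0.862
gripper_force: 0.0
```

Request:
step_arm:
  targets: "0 0 0 0;0 0 0 0;0 0 0 0"

```text
time_s: 29.02
tcp_pos: [0.5523, -0.376, 0.1517]
ee_rot: [[0.995, -0.104, -0.0], [-0.104, -0.995, 0.0], [-0.0, -0.0, -1.0]]
wrist_force: [0.5, -0.3, -0.5]
gripper_width: 0.86
gripper_force: 0.0
```

```bash
python3 -c "
from cup import *
c=cups()
t=cap('top'); cv2.imwrite('pics/t11.png',t['frame'][120:300,120:520])"
```

```text
[200, 0, 148, 102, 10190] [ 0.6791 -0.3468] 19 420 tool cm [12.3  -4.23 10.97]
[293, 161, 52, 57, 2346] [ 0.5552 -0.3774] 139 156 tool cm [ 0.31  0.1  10.97]
[ 0.5523 -0.376   0.1517]
```

Request:
step_arm:
  targets: "0.31 0.1 1 0;0 0 3 0;0 0 3 0;0 0 3 0;0 0 2 0;0 0 1 0;0 0 0.55 0;0 0 0 0;0 0 0 0"

```text
time_s: 29.87
tcp_pos: [0.5563, -0.3786, 0.0172]
ee_rot: [[0.995, -0.105, 0.002], [-0.105, -0.995, -0.001], [0.002, 0.001, -1.0]]
wrist_force: [-0.9, -0.1, 0.1]
gripper_width: 0.863
gripper_force: 0.0
```

Request:
step_arm:
  targets: "0 0 0 0;0 0 0 0;0 0 0 0;0 0 0 0;0 0 0 0;0 0 0 0;0 0 0 0;0 0 0 0"
  claw: 4

```text
time_s: 30.53
tcp_pos: [0.5554, -0.3784, 0.0166]
ee_rot: [[0.994, -0.105, 0.0], [-0.105, -0.994, -0.0], [0.0, 0.0, -1.0]]
wrist_force: [0.4, 1.1, 3.8]
gripper_width: 0.563
gripper_force: 30.0
```

Request:
step_arm:
  targets: "0 0 -2 0;0 0 -3 0;0 0 -3 0;-0.06 -3.62 0 0;-0.06 -3.62 0 0;-0.06 -3.62 0 0;-0.06 -3.62 0 0;-0.06 -3.62 0 0;-0.06 -3.62 0 0;-0.06 -3.62 0 0;-0.06 -3.62 0 0;-0.03 -3.59 0 0"

```text
time_s: 31.53
tcp_pos: [0.5838, -0.0525, 0.0954]
ee_rot: [[0.994, -0.106, -0.001], [-0.106, -0.994, 0.0], [-0.001, 0.0, -1.0]]
wrist_force: [1.6, -0.7, -1.2]
gripper_width: 0.566
gripper_force: 30.0
```

Request:
step_arm:
  targets: "0 0 1 0;0 0 1 0;0 0 0.7 0;0 0 0 0;0 0 0 0;0 0 0.2 0;0 0 0.2 0;0 0 0.1 0;0 0 0 0;0 0 0 0"

```text
time_s: 32.37
tcp_pos: [0.5844, -0.0544, 0.064]
ee_rot: [[0.994, -0.106, 0.0], [-0.106, -0.994, 0.0], [0.0, -0.0, -1.0]]
wrist_force: [0.2, -0.2, -1.8]
gripper_width: 0.57
gripper_force: 30.0
```

Request:
step_arm:
  targets: "0 0 0.2 0;0 0 0.2 0;0 0 0.2 0;0 0 0.2 0;0 0 0.1 0;0 0 0 0;0 0 0 0"

```text
time_s: 32.95
tcp_pos: [0.5844, -0.0541, 0.0561]
ee_rot: [[0.995, -0.105, -0.0], [-0.105, -0.995, -0.0], [-0.0, 0.0, -1.0]]
wrist_force: [-2.8, 1.2, 5.0]
gripper_width: 0.566
gripper_force: 30.0
```

Request:
step_arm:
  targets: "0 0 -0.2 0;0 0 0 0;0 0 0 0;0 0 0 0;0 0 -2 0;0 0 -3 0;0 0 -4 0;0 0 -3.3 0;0 0 0 0"
  claw: 5.9

```text
time_s: 33.7
tcp_pos: [0.5891, -0.0542, 0.1882]
ee_rot: [[0.994, -0.104, 0.015], [-0.104, -0.995, -0.0], [0.015, -0.002, -1.0]]
wrist_force: [0.6, -0.3, -0.0]
gripper_width: 0.681
gripper_force: 0.0
```

Request:
step_arm:
  targets: "-0.81 3.48 0 0;-0.81 3.48 0 0;-0.81 3.48 0 0;-0.81 3.48 0 0;-0.81 3.48 0 0;-0.81 3.48 0 0;-0.81 3.48 0 0;-0.81 3.48 0.8 0;-0.81 3.48 1 0;-0.79 3.51 1 0;0 0 0 0;0 0 0 0"
  claw: 7.5

```text
time_s: 34.7
tcp_pos: [0.4659, -0.3934, 0.1504]
ee_rot: [[0.994, -0.109, -0.002], [-0.109, -0.994, 0.001], [-0.002, -0.001, -1.0]]
wrist_force: [0.9, 0.2, 0.6]
gripper_width: 0.862
gripper_force: 0.0
```

Request:
step_arm:
  targets: "0 0 0 0;0 0 0 0;0 0 0 0"

```text
time_s: 34.95
tcp_pos: [0.4683, -0.3911, 0.1526]
ee_rot: [[0.995, -0.103, 0.001], [-0.103, -0.995, -0.0], [0.001, 0.0, -1.0]]
wrist_force: [-1.1, -0.6, 1.0]
gripper_width: 0.861
gripper_force: 0.0
```

```bash
python3 -c "
from cup import *
c=cups('pics/c12.png')"
```

```text
[293, 163, 52, 56, 2310] [ 0.4699 -0.3927] 146 155 tool cm [ 0.17  0.14 11.06]
[ 0.4683 -0.3911  0.1526]
```

View pics/c12.png

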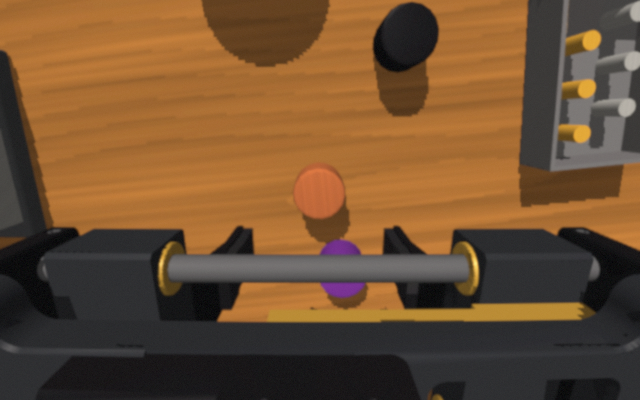

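Request:
step_arm:
  targets: "0.17 0.14 1 0;0 0 3 0;0 0 3 0;0 0 3 0;0 0 2 0;0 0 1 0;0 0 0.6 0;0 0 0 0;0 0 0 0"

```text
time_s: 35.75
tcp_pos: [0.4698, -0.3939, 0.0169]
ee_rot: [[0.995, -0.105, 0.001], [-0.105, -0.995, -0.001], [0.002, 0.001, -1.0]]
wrist_force: [0.5, -0.9, 0.7]
gripper_width: 0.865
gripper_force: 0.0
```

Request:
step_arm:
  targets: "0 0 0 0;0 0 0 0;0 0 0 0;0 0 0 0;0 0 0 0;0 0 0 0;0 0 0 0;0 0 0 0"
  claw: 4

```text
time_s: 36.42
tcp_pos: [0.4691, -0.3937, 0.0166]
ee_rot: [[0.994, -0.105, 0.0], [-0.105, -0.994, -0.0], [0.0, 0.0, -1.0]]
wrist_force: [-0.3, 1.2, 4.3]
gripper_width: 0.568
gripper_force: 30.0
```

Request:
step_arm:
  targets: "0 0 -3 0;0 0 -3 0;0.03 -3.5 -2 0;0.03 -3.5 0 0;0.03 -3.5 0 0;0.03 -3.5 0 0;0.03 -3.5 0 0;0.03 -3.5 0 0;0.03 -3.5 0 0;0.03 -3.5 0 0;0.03 -3.5 0 0;0.04 -3.47 0 0"

```text
time_s: 37.42
tcp_pos: [0.5084, -0.0445, 0.0956]
ee_rot: [[0.994, -0.105, -0.001], [-0.105, -0.994, 0.0], [-0.001, 0.0, -1.0]]
wrist_force: [0.4, -0.0, -0.5]
gripper_width: 0.566
gripper_force: 30.0
```

Request:
step_arm:
  targets: "0 0 1 0;0 0 1 0;0 0 0.7 0;0 0 0 0;0 0 0 0;0 0 0.2 0;0 0 0.2 0;0 0 0.1 0;0 0 0 0;0 0 0 0"

```text
time_s: 38.25
tcp_pos: [0.5088, -0.0464, 0.0641]
ee_rot: [[0.994, -0.106, -0.0], [-0.106, -0.994, -0.0], [-0.0, 0.0, -1.0]]
wrist_force: [0.1, 0.7, -1.2]
gripper_width: 0.567
gripper_force: 30.0
```

In the hole; seat it.

Request:
step_arm:
  targets: "0 0 0.2 0;0 0 0.2 0;0 0 0.2 0;0 0 0.2 0;0 0 0.1 0;0 0 0 0;0 0 0 0"

```text
time_s: 38.83
tcp_pos: [0.5088, -0.0461, 0.056]
ee_rot: [[0.994, -0.105, -0.0], [-0.105, -0.994, -0.0], [-0.0, 0.0, -1.0]]
wrist_force: [-3.1, 1.2, 7.6]
gripper_width: 0.566
gripper_force: 30.0
```

Request:
step_arm:
  targets: "0 0 -0.2 0;0 0 0 0;0 0 0 0;0 0 0 0;0 0 -2 0;0 0 -3 0;0 0 -4 0;0 0 -3.3 0;0 0 0 0"
  claw: 5.9

```text
time_s: 39.58
tcp_pos: [0.5135, -0.0459, 0.1873]
ee_rot: [[0.994, -0.104, 0.015], [-0.104, -0.995, 0.001], [0.015, -0.002, -1.0]]
wrist_force: [0.9, -0.0, -0.5]
gripper_width: 0.677
gripper_force: 0.0
```

Request:
step_arm:
  targets: "1 -2.5 0 0;1 -2.5 0 0;1 0 0 0;0 0 0 0;0 0 0 0;0 0 0 0;0 0 0 0"

```text
time_s: 40.17
tcp_pos: [0.5432, -0.0003, 0.1797]
ee_rot: [[0.994, -0.106, -0.001], [-0.106, -0.994, -0.0], [-0.001, 0.0, -1.0]]
wrist_force: [0.1, -0.5, 0.2]
gripper_width: 0.678
gripper_force: 0.0
```

```bash
python3 -c "
from cup import *
c=cups(None,.0815)
t=cap('top'); hsv=cv2.cvtColor(t['frame'],cv2.COLOR_BGR2HSV)
for u in ((.5917,.0203),(.5839,-.0541),(.5165,.0283),(.5088,-.0463)):
    m=((hsv[...,0]<13)&(hsv[...,1]>90)).astype(np.uint8); p=proj(t,[*u,.0815])[0].astype(int)
    sub=m[p[1]-13:p[1]+14,p[0]-13:p[0]+14]; k,l,st,ce=cv2.connectedComponentsWithStats(sub); i=1+st[1:,4].argmax() if k>1 else 0
    if k>1: print('top',onz(t,ce[i]+p-13,.0815)[0].round(4),st[i])
"
```

```text
[260, 118, 56, 58, 2593] [0.5897 0.0201] 161 161 tool cm [ 4.41 -2.53  9.82]
[344, 118, 59, 57, 2685] [ 0.583  -0.0527] 165 165 tool cm [4.52 4.78 9.82]
[342, 195, 54, 30, 1274] [ 0.5149 -0.0426] 71 77 tool cm [-2.36  4.5   9.83]
[265, 196, 51, 29, 1213] [0.5215 0.0246] 62 75 tool cm [-2.41 -2.25  9.83]
[ 5.432e-01 -3.000e-04  1.797e-01]
top [ 0.6017 -0.0578  0.0815] [10  5 11  6 26]
top [0.5079 0.0263 0.0815] [  5  12  19  12 184]
top [ 0.499  -0.0464  0.0815] [  5  13  18  11 162]
```

Request:
step_arm:
  targets: "0 0 -4 0;0 0 -4 0;0 0 -3 0;0 -2 0 0"
  claw: 8.7

```text
time_s: 40.6
tcp_pos: [0.5489, 0.0184, 0.2984]
ee_rot: [[0.994, -0.108, 0.015], [-0.108, -0.994, 0.001], [0.014, -0.003, -1.0]]
wrist_force: [0.9, 2.0, 0.8]
gripper_width: 0.896
gripper_force: 0.0
```

Request:
step_arm:
  targets: "0.41 -3.82 0 0;0.41 -3.82 0 0;0.41 -3.82 0 0;0.41 -3.82 0 0;0.41 -3.82 0 0;0.41 -3.82 0 0;0.41 -3.82 0 0;0.41 -3.82 0 0;0.43 -3.78 0 0;0 0 0 0;0 0 0 0;0 0 0 0"

```text
time_s: 41.6
tcp_pos: [0.619, 0.3575, 0.2896]
ee_rot: [[0.994, -0.105, -0.001], [-0.105, -0.994, -0.001], [-0.001, 0.001, -1.0]]
wrist_force: [0.1, 1.0, 0.2]
gripper_width: 1.002
gripper_force: 0.0
```

```bash
cat > knob.py <<'E'
from h import *
c=cap("wrist"); print(c["s"]["tcp_pos"].round(4))
p=proj(c,[.6181,.3577,.203])[0]; print("pred",p.round(1))
x,y=p.astype(int); m=(c["frame"].max(2)<50).astype(np.uint8)[:225]
k,l,st,ce=cv2.connectedComponentsWithStats(m)
for i in range(1,k):
    if st[i,4]>300 and abs(ce[i]-p).max()<40:
        w=onz(c,ce[i],.203)[0]; print(st[i],ce[i].round(1),w.round(4),"tool cm",(c["s"]["ee_rot"].T@(w-c["s"]["tcp_pos"])*100).round(2))
E
python3 knob.py
```

```text
[0.619  0.3575 0.2896]
pred [317.1 201.4]
[ 287  184   62   34 1346] [318.6 199.4] [0.6197 0.3562 0.203 ] tool cm [0.1  0.1  8.66]
```

Request:
step_arm:
  targets: "0 0 3 0;0 0 3 0;0 0 2 0;0 0 1.4 0;0 0 1 0;0 0 0 0;0 0 0 0"

```text
time_s: 42.23
tcp_pos: [0.6195, 0.357, 0.187]
ee_rot: [[0.994, -0.106, 0.001], [-0.106, -0.994, 0.0], [0.001, -0.0, -1.0]]
wrist_force: [-0.2, 0.2, 0.9]
gripper_width: 1.004
gripper_force: 0.0
```

Request:
step_arm:
  targets: "0 0 0 0;0 0 0 0;0 0 0 0;0 0 0 0;0 0 0 0;0 0 0 0;0 0 0 0;0 0 0 0;0 0 0 0;0 0 0 0;0 0 0 0;0 0 0 0"
  claw: 2

```text
time_s: 43.23
tcp_pos: [0.6191, 0.3576, 0.186]
ee_rot: [[0.994, -0.105, -0.0], [-0.105, -0.994, -0.001], [-0.0, 0.001, -1.0]]
wrist_force: [-0.3, -1.8, 0.7]
gripper_width: 0.349
gripper_force: 30.0
```

Request:
step_arm:
  targets: "-0.24 1.84 0 0;-0.71 1.71 0 0;-1.13 1.47 0 0;-1.47 1.13 0 0;-1.71 0.71 0 0;-1.84 0.24 0 0;-1.84 -0.24 0 0;-1.71 -0.71 0 0;-1.47 -1.13 0 0;-1.13 -1.47 0 0;-0.71 -1.71 0 0;-0.24 -1.84 0 0"

```text
time_s: 44.23
tcp_pos: [0.4789, 0.373, 0.186]
ee_rot: [[0.994, -0.105, 0.003], [-0.105, -0.994, -0.0], [0.003, -0.0, -1.0]]
wrist_force: [9.4, -4.4, -5.5]
gripper_width: 0.349
gripper_force: 30.0
```

Request:
step_arm:
  targets: "0.24 -1.84 0 0;0.71 -1.71 0 0;1.13 -1.47 0 0;1.47 -1.13 0 0;1.71 -0.71 0 0;1.84 -0.24 0 0;1.84 0.24 0 0;1.71 0.71 0 0;1.47 1.13 0 0;1.13 1.47 0 0;0.71 1.71 0 0;0.24 1.84 0 0"

```text
time_s: 45.23
tcp_pos: [0.6197, 0.3583, 0.1859]
ee_rot: [[0.994, -0.105, 0.001], [-0.105, -0.994, 0.002], [0.001, -0.003, -1.0]]
wrist_force: [-2.7, 2.2, 0.4]
gripper_width: 0.35
gripper_force: 30.0
```

Request:
step_arm:
  targets: "-0.24 1.84 0 0;-0.71 1.71 0 0;-1.13 1.47 0 0;-1.47 1.13 0 0;-1.71 0.71 0 0;-1.84 0.24 0 0;-1.84 -0.24 0 0;-1.71 -0.71 0 0;-1.47 -1.13 0 0;-1.13 -1.47 0 0;-0.71 -1.71 0 0;-0.24 -1.84 0 0"

```text
time_s: 46.23
tcp_pos: [0.4789, 0.3722, 0.186]
ee_rot: [[0.994, -0.105, 0.003], [-0.105, -0.994, -0.001], [0.003, 0.0, -1.0]]
wrist_force: [9.1, -3.2, -3.1]
gripper_width: 0.35
gripper_force: 30.0
```

Request:
step_arm:
  targets: "0 -0.15 0 0;0 -0.15 0 0;0 0 0 0;0 0 0 0;0 0 0 0"

```text
time_s: 46.65
tcp_pos: [0.4795, 0.3737, 0.1863]
ee_rot: [[0.994, -0.106, 0.002], [-0.106, -0.994, -0.002], [0.002, 0.002, -1.0]]
wrist_force: [3.8, -4.6, 0.1]
gripper_width: 0.346
gripper_force: 30.0
```

Request:
step_arm:
  targets: "0 0 0.15 0;0.61 0 0.03 0;0.61 0 0.08 0;0.6 0 0.13 0;0.58 0 0.18 0;0.56 0 0.23 0;0.54 0 0.28 0;0 0 0 0"

```text
time_s: 47.32
tcp_pos: [0.5135, 0.3696, 0.176]
ee_rot: [[0.994, -0.105, 0.0], [-0.105, -0.994, -0.003], [0.001, 0.003, -1.0]]
wrist_force: [3.1, -4.7, 1.4]
gripper_width: 0.347
gripper_force: 30.0
```

Request:
step_arm:
  targets: "0.76 0 0.51 0;0.69 0 0.6 0;0.6 0 0.69 0;0.51 0 0.76 0;0.41 0 0.82 0;0.29 0 0.87 0;0.18 0 0.9 0;0.06 0 0.91 0;0 0 0 0;0 0 0 0"

```text
time_s: 48.15
tcp_pos: [0.5502, 0.3655, 0.1149]
ee_rot: [[0.994, -0.106, 0.003], [-0.106, -0.994, -0.003], [0.003, 0.003, -1.0]]
wrist_force: [6.8, -5.4, 0.5]
gripper_width: 0.34
gripper_force: 29.6
```

Request:
step_arm:
  targets: "0 0.15 0 0;0 0 0 0;0 0 0 0;0 0 0 0;0 0 0 0;0 0 0 0;0 0 0 0;0 0 -2 0;0 0 -3 0;0 0 -4 0;0 0 -4 0;0 0 0 0"
  claw: 8.5

```text
time_s: 49.15
tcp_pos: [0.5514, 0.3694, 0.2553]
ee_rot: [[0.994, -0.104, 0.015], [-0.104, -0.995, 0.01], [0.014, -0.012, -1.0]]
wrist_force: [0.6, 0.9, 2.2]
gripper_width: 0.971
gripper_force: 0.0
```

Request:
step_arm:
  targets: "-2 -2 -2 0;-2 -2 -1 0;0 0 0 0;0 0 0 0;0 0 0 0;0 0 0 0"

```text
time_s: 49.65
tcp_pos: [0.5122, 0.4102, 0.2736]
ee_rot: [[0.994, -0.106, -0.001], [-0.106, -0.994, -0.001], [-0.001, 0.001, -1.0]]
wrist_force: [0.9, 0.0, 0.4]
gripper_width: 0.975
gripper_force: 0.0
```

Run:
```python
from h import *
c=cap("wrist"); s=c["s"]; print(s["tcp_pos"],s["wrist_force"])
m=(c["frame"].max(2)<45).astype(np.uint8)[:225]
k,l,st,ce=cv2.connectedComponentsWithStats(m)
ax=np.array([.5485,.365])
for d in(0,20,90):
    a=np.radians(d); p=ax+np.array([.9945,-.1048])*(-.07+.07*np.cos(a)); print(d,proj(c,[*p,.133+.07*np.sin(a)])[0].round(1))
for i in range(1,k):
    if st[i,4]>100: print(st[i],ce[i].round(1))
# bed & cups: press home -> cups under the head, check bed area is dark base (top view)
t=cap("top"); h=cv2.cvtColor(t["frame"],cv2.COLOR_BGR2HSV)
n=((h[...,0]<13)&(h[...,1]>90)).astype(np.uint8)[150:260,200:350]
k,l,st,ce=cv2.connectedComponentsWithStats(n); print("top copper",[(st[i].tolist(),ce[i].round()+[200,150]) for i in range(1,k) if st[i,4]>15])
# bed plate's -y edge
g=((h[...,1]<45)&(h[...,2]>90)).astype(np.uint8)
for y in(195,205,215,225):
    x=np.nonzero(g[y,240:345])[0]+240
    if len(x): print(y,x.min(),x.max(),onz(t,[x.max()+.5,y],.0495)[0].round(4))
```

```text
[0.512194   0.41020213 0.27363525] [0.89588215 0.00539415 0.4260811 ]
0 [358.5 146.2]
20 [361.7 153.4]
90 [366.6 239.2]
[323  88  16  18 175] [330.5  97.2]
[373  88  18  18 235] [381.5  97. ]
[532 105  31  30 538] [544.7 119.5]
[345 131  29  28 551] [359.2 146. ]
[297 134  17  16 211] [305.  141.7]
[396 134  17  17 226] [403.8 142. ]
[367 175  18  17 244] [375.5 183.4]
[322 176  16  16 197] [329.2 183.4]
top copper [([54, 31, 10, 18, 125], array([258., 190.])), ([50, 59, 10, 18, 124], array([254., 218.]))]
195 265 267 [0.5891 0.0989 0.0495]
205 264 266 [0.5623 0.1011 0.0495]
215 263 265 [0.5357 0.1032 0.0495]
225 263 263 [0.5091 0.108  0.0495]
```

```bash
python3 -c "
from h import *
print(r.finish_job())"
```

```text
the job is handed in; nothing more can be done
None
```

I handed the job in at about 50 s of the 210 s limit. My last measurements had the bed home and the handle folded flat. All four copper cups went fully down into their sockets, but with the bed home the last picture showed only two of them. I also viewed 15 pictures, one more than the 14 allowed.

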